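Ingredients to their saucers

TASK

Set out the ingredients on their saucers: stand the small white and red tin in the wooden saucer, the salt shaker in the white one, the green-capped spice jar in the green one and the mustard jar in the yellow one. Set each down gently, upright and in the middle of its saucer, and leave the wide blue-green tin and the packet of butter where they are.

Things in the scene. Friction and masses are not known exactly. Their poses are not given: they have to be found in the camera images.
- small_tin: Loose round tin with a white and red label and a silver top, 57 mm across, 72 mm high: narrower and taller than the other tin. Grip at about 45 mm. About 0.18 kg. Origin at the centre of its underside, z up.
- salt_shaker: Loose clear salt shaker with white salt in it and a grey top, 90 mm high, round, 44 mm across up to 74 mm above its underside, the top 34 mm across. Its foot is uneven: it stands leaning by about 0.05 rad. Grip at about 50 mm. About 0.1 kg. Origin at the centre of its underside, z up.
- spice_jar: Loose round spice jar with a green screw cap and a red and white label, 106 mm high, 46 mm across; cap 45 mm across, from 85 mm above the underside up. Grip at 50 to 95 mm. About 0.11 kg. Origin at the centre of its underside, z up.
- mustard_jar: Loose round glass mustard jar, pale yellow inside, black label, silver lid; 88 mm high, 68 to 70 mm across (lid 63 mm). Grip across the body at about 55 mm. About 0.27 kg. Origin at the centre of its underside, z up.
- saucer_wood: Low round brown wood saucer, fixed to the worktop; 112 mm across over the rim, rim 10 mm high. Flat floor 4 mm above the worktop and about 86 mm across, wall 5 mm thick, flaring outwards. (All things stand clear of the microwave and cabinets, which hang 0.44 m above the worktop from x = 0.69 m back: do not swing the wrist out there.) Origin at the centre of its underside, z up.
- saucer_white: Low round white ceramic saucer, fixed to the worktop; 112 mm across over the rim, rim 10 mm high. Flat floor 4 mm above the worktop and about 86 mm across, wall 5 mm thick, flaring outwards. Origin at the centre of its underside, z up.
- saucer_green: Low round green saucer, fixed to the worktop; 112 mm across over the rim, rim 10 mm high. Flat floor 4 mm above the worktop and about 86 mm across, wall 5 mm thick, flaring outwards. Origin at the centre of its underside, z up.
- saucer_yellow: Low round yellow saucer, fixed to the worktop; 112 mm across over the rim, rim 10 mm high. Flat floor 4 mm above the worktop and about 86 mm across, wall 5 mm thick, flaring outwards. Origin at the centre of its underside, z up.
- wide_tin: Loose wide, low tin with a blue-green label, 75 mm across, 58 mm high. A bystander: not to be moved. Origin at the centre of its underside, z up.
- butter: Loose wrapped packet of butter, white with a green and blue top, 73 x 102 x 37 mm (x, y, z). A bystander: not to be moved. Origin at the centre of its underside, z up.
Not all that is in view belongs to the job. Leave any orange or turquoise look-alike of the mustard_jar alone.

How it is judged (in metres and radians):
At the end, for the whole second after the job is handed in: Each of the four ingredients stands upright (within 0.15 rad) and at rest on the floor of its own saucer (small tin: wood, salt shaker: white, spice jar: green, mustard jar: yellow), its centre within 15 mm of the saucer's centre (horizontal distance between small_tin and saucer_wood below 0.015 m and z of small_tin in the frame of saucer_wood between 0 and 0.008 m and angle between each of small_tin, salt_shaker, spice_jar, mustard_jar's own z axis and vertical below 0.15 rad and linear speed of each of small_tin, salt_shaker, spice_jar, mustard_jar below 0.02 m/s and horizontal distance between salt_shaker and saucer_white below 0.015 m and z of salt_shaker in the frame of saucer_white between 0 and 0.008 m and horizontal distance between spice_jar and saucer_green below 0.015 m and z of spice_jar in the frame of saucer_green between 0 and 0.008 m and horizontal distance between mustard_jar and saucer_yellow below 0.015 m and z of mustard_jar in the frame of saucer_yellow between 0 and 0.008 m); the robot touches nothing.
It fails at once if the wide tin is moved by more than 15 mm (distance of wide_tin from where it was at the start of the episode above 0.015 m).
It fails at once if the packet of butter is moved by more than 15 mm (distance of butter from where it was at the start of the episode above 0.015 m).
It fails at once if an ingredient is dropped (from about 2 cm or more) or thrown: it moves at over 0.6 m/s without being held ((contact force between small_tin and the fingers below 0.2 N and linear speed of small_tin above 0.6 m/s) or (contact force between salt_shaker and the fingers below 0.2 N and linear speed of salt_shaker above 0.6 m/s) or (contact force between spice_jar and the fingers below 0.2 N and linear speed of spice_jar above 0.6 m/s) or (contact force between mustard_jar and the fingers below 0.2 N and linear speed of mustard_jar above 0.6 m/s)).
It also fails if it takes over 104 s, if anything falls off the work surface, if the arm or the gripper's body presses on something with over 40 N, if the wrist force passes 120 N, or if a joint passes its speed limit or range.

ROBOT

A 6-joint arm with a two-finger parallel gripper is mounted at the origin on a cart in front of the work surface, level with it; the furniture and walls round the work are solid. World frame = base frame: x ahead of the robot, y to its left, z up, the work surface at z = 0. Lengths are in m, angles in degrees, forces in N, time in s.
With the tool pointing down it reaches from about 0.4 to 0.825 m from the base axis. Payload 7 kg.
Tool frame: the origin (TCP) lies between the finger pads; the fingertips stand 25 mm ahead of it and the grasp point (between the pads) lies 6 mm ahead of it; z points along the fingers, y is the line along which they close (so a half turn about z gives the same grasp; the last joint's range is limited). The gripper opens to 88 mm and grips with 3 to 60 N. Pads are 19 mm wide; open, the fingers measure 130 mm over their backs; the gripper's body (78 mm by 193 mm) begins 47 mm behind the grasp point.
Start: joints at [-48.638, 20.546, 0.682, 0, -70.136, -16.507], TCP at [0.284, -0.612, 0.252] pointing down, gripper open.
Joint ranges: [-176.03, 176.03], [-82.01, 121.73], [-58.28, 71.71], [-173.87, 95.51], [-174.79, -0.11], [-173.66, 173.66]. Speed limits (degrees/s): [136.94, 136.94, 172.46, 180, 180, 180].

INTERFACE

Orientations are given as [roll, pitch, yaw] about the fixed x, y, z axes, in that order (R = Rz(yaw) Ry(pitch) Rx(roll)).
In Python, from plant import status, optics, job gives the robot as it stands. The module is installed in compiled form; this text tells all that it offers.
- The arm moves only by the shell command python3 -m pendant 'ROWS'. ROWS is a JSON list of rows, 1 to 8 of them, each of 5 numbers: dx, dy, dz in m, then a turn about the tool's z in degrees, then the finger opening in m; each row is the pose to reach, as a shift and turn from the pose commanded when the command began, along the tool's axes at that moment; what a row does not reach only later rows make up. A row lasts 1/8 s, in which the tool goes at most 0.0625 m and 10.7 degrees, less where a joint would pass 70% of its speed; a pose out of reach is approached as far as the arm can. The fingers move at their own pace and stop on an object; the grip force is fixed at half the most. Time passes only in rows, so rows that do not move let the fingers close. It prints the time, the measured TCP pose, the force, the opening and the grip force at its end.
- status.get_obs(): the state, without advancing time (a new reading comes with each control period).
- optics.snapshot(name): name is "scene" or "top" or "wrist"; returns a dict with "frame" (384x512x3 uint8, red, green, blue), "z_map" (384x512 float32, m along the optical axis (not along the pixel's ray), 0 where there is no reading), "fovy" (degrees; the focal length in pixels is half the picture's height over the tangent of half this angle, whatever the lens; pixels are square), "cx", "cy" (the principal point, pixels), "R" (3x3) and "t" (3): a world point X has camera coordinates R X + t; the wrist camera has in their place "T_tool_cam" (4x4, takes a point from camera to tool coordinates, whose origin is the TCP and whose axes are the flange's). Camera axes: x right, y down, z forward; pixel columns grow to the right and rows downward; lengths in m; the calibration is good to about 2 mm. The wrist camera is an equidistant fisheye: a pixel r from the principal point sees the ray r / f radians off the axis. A picture is of the moment at which its call begins: read the wrist's pose just before it.
- job.close_job(): hands the job in; it is judged then, once.
The state is a dict: "clock": time; "joint_pos": joint angles; "qvel": joint speeds; "tau": joint torques, N m; "tool_pos": TCP position; "orientation": TCP orientation; "force": force on the tool from outside, world axes, zero at the start; "moment": the same for the moment, N m; "opening": finger opening in m; "gripper_force": force on a finger pad.
Only numpy, scipy, OpenCV 4.12 (cv2) and the standard library are available. Lean on these libraries where they do the work, as an engineer would, in place of code of your own. Each camera call takes 0.05 s, during which the arm holds its last target. There are 200 camera calls.

## Working session

There is one attempt and no reset: what is moved stays moved. The work goes in short steps, Python scripts to look and compute and a shell command to move; the robot and the scene stay as the last step left them, time stands still between calls to the robot, and variables do not carry over. Pictures are saved under pics/ and viewed, at most 14 in all, crops included, and the job is handed in when it is done.

```bash
mkdir -p pics
python3 - <<'E'
from plant import status, optics
import cv2,numpy as np
o=status.get_obs();print({k:np.round(v,3) for k,v in o.items()})
for n in("scene","top"):
    s=optics.snapshot(n);np.savez(f"{n}.npz",**s);cv2.imwrite(f"pics/{n}.png",s["frame"][...,::-1])
    print(n,s["fovy"],s["cx"],s["cy"],s["R"],s["t"])
a=cv2.imread("pics/scene.png");b=cv2.imread("pics/top.png")
E
```

```text
{'clock': np.float64(0.0), 'joint_pos': array([-4.8639e+01,  2.0591e+01,  6.3200e-01, -2.0000e-02, -7.0134e+01,
       -1.6507e+01]), 'qvel': array([-0.107, -0.081, -0.074,  0.014,  0.044, -0.003]), 'tau': array([-4.0000e-03, -5.8272e+01,  2.9306e+01,  6.9970e+00,  7.0000e-03,
       -0.0000e+00]), 'tool_pos': array([ 0.284, -0.612,  0.251]), 'orientation': array([ 1.79906e+02, -9.00000e-03, -1.55152e+02]), 'force': array([ 0.766, -0.789, -0.914]), 'moment': array([ 0.03 ,  0.013, -0.009]), 'gripper_force': np.float64(0.0), 'opening': np.float64(0.088)}
scene 46.168834574194314 258.5706102588953 195.10216289662017 [[-0.81246088 -0.58291159  0.01101759]
 [-0.37015154  0.50113185 -0.78221142]
 [ 0.45043884 -0.63959436 -0.62291565]] [0.50300977 0.16168174 1.28194308]
top 43.91310814808781 250.3435769469608 193.79923240756602 [[ 0.02198827 -0.99975669 -0.001755  ]
 [-0.98830943 -0.02147154 -0.15094183]
 [ 0.15086743  0.00505343 -0.98854109]] [0.09906571 0.52072115 1.52426403]
```

View pics/top.png

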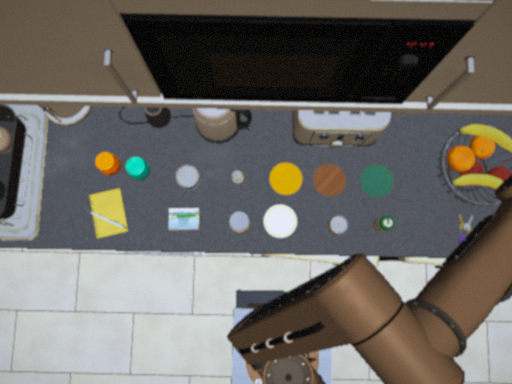

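View pics/scene.png

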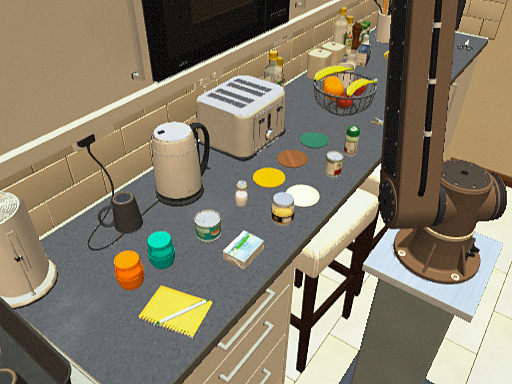

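The top view shows wide tin (187,176), salt (237,177), mustard (239,222), butter (184,219), and small tin (338,225). It also shows spice jar (386,223) and saucers white (281,221), yellow (286,179), wood (330,180), green (378,180). The scene view agrees.

```bash
cat > h.py <<'E'
import numpy as np,cv2
def ray(s,uv,z):
    f=s["frame"].shape[0]/2/np.tan(np.radians(float(s["fovy"]))/2)
    d=s["R"].T@np.array([(uv[0]-s["cx"])/f,(uv[1]-s["cy"])/f,1]); c=-s["R"].T@s["t"]
    return c+d*(z-c[2])/d[2]
def cloud(s):
    f=s["frame"].shape[0]/2/np.tan(np.radians(float(s["fovy"]))/2)
    v,u=np.mgrid[:384,:512]; z=s["z_map"]
    return (np.stack([(u-s["cx"])/f*z,(v-s["cy"])/f*z,z],-1)-s["t"])@s["R"]
E
python3 - <<'E'
from h import *
for name in("top","scene"):
    s=dict(np.load(name+".npz"));P=cloud(s);hsv=cv2.cvtColor(s["frame"],cv2.COLOR_RGB2HSV)
    print(name)
    if name=="top":
        seeds=dict(wide=(187,176,.058),salt=(237,177,.09),mustard=(239,222,.088),butter=(184,219,.037),tin=(338,225,.072),spice=(386,223,.106))
        S=dict(white=(281,221),yellow=(286,179),wood=(330,180),green=(378,180)); C={}
        for k,(u,v,h) in seeds.items(): C[k]=(ray(s,(u,v),h),h)
        C2={k:ray(s,uv,.01) for k,uv in S.items()}
    for k,(c,h) in C.items():
        m=((np.hypot(*(P[...,:2]-c[:2]).transpose(2,0,1))<.065)&(P[...,2]>h-.012)&(P[...,2]<h+.02)&(s["z_map"]>0)).astype(np.uint8)
        n,l,st,ce=cv2.connectedComponentsWithStats(m)
        i=1+np.argmax(st[1:,4]);p=P[l==i];w=ray(s,ce[i],h)
        print(k,"ray",w.round(4),"medz",np.median(p[:,2]).round(4),"cloud mid",((p.min(0)+p.max(0))/2)[:2].round(4),"ext",np.ptp(p,0)[:2].round(3),st[i,4])
    for k,c in C2.items():
        g=hsv.astype(int);uv0=(s["R"]@c+s["t"]);f=192/np.tan(np.radians(float(s["fovy"]))/2)
        u=int(uv0[0]/uv0[2]*f+s["cx"]);v=int(uv0[1]/uv0[2]*f+s["cy"])
        lab=cv2.cvtColor(s["frame"],cv2.COLOR_RGB2LAB).astype(int)
        m=(np.abs(lab-np.median(lab[v-3:v+4,u-3:u+4].reshape(-1,3),0)).max(-1)<28)&(np.hypot(*(P[...,:2]-c[:2]).transpose(2,0,1))<.075)&(P[...,2]<.03)
        n,l,st,ce=cv2.connectedComponentsWithStats(m.astype(np.uint8));i=1+np.argmax(st[1:,4]);
        (ec,ax,an)=cv2.fitEllipse(max(cv2.findContours((l==i).astype(np.uint8),0,1)[0],key=len))
        e=np.argwhere(l==i);p=np.array([ray(s,q[::-1],.01) for q in e])
        print(k,ray(s,ce[i],.009).round(4),"ell",ray(s,ec,.009).round(4),"ext",np.ptp(p,0)[:2].round(3),"z",np.median(P[l==i][:,2]).round(4))
E
```

```text
top
wide ray [0.5713 0.3184 0.058 ] medz 0.0558 cloud mid [0.5716 0.3183] ext [0.074 0.073] 412
salt ray [0.5723 0.1546 0.09  ] medz 0.0858 cloud mid [0.5739 0.1545] ext [0.03  0.032] 80
mustard ray [0.4248 0.1446 0.088 ] medz 0.0892 cloud mid [0.4251 0.1459] ext [0.061 0.061] 311
butter ray [0.4331 0.3264 0.037 ] medz 0.0374 cloud mid [0.4333 0.3265] ext [0.072 0.099] 664
tin ray [ 0.422  -0.1722  0.072 ] medz 0.0698 cloud mid [ 0.4214 -0.1724] ext [0.054 0.056] 258
spice ray [ 0.4285 -0.3167  0.106 ] medz 0.1067 cloud mid [ 0.4289 -0.3179] ext [0.044 0.045] 179
white [0.4349 0.0109 0.009 ] ell [0.435  0.0107 0.009 ] ext [0.104 0.106] z 0.006
yellow [ 0.5786 -0.0063  0.009 ] ell [ 0.5786 -0.0063  0.009 ] ext [0.106 0.105] z 0.0058
wood [ 0.5768 -0.153   0.009 ] ell [ 0.5768 -0.153   0.009 ] ext [0.113 0.114] z 0.0062
green [ 0.5774 -0.3153  0.009 ] ell [ 0.5774 -0.3153  0.009 ] ext [0.148 0.148] z 0.0042
scene
wide ray [0.5675 0.3273 0.058 ] medz 0.0538 cloud mid [0.5718 0.3228] ext [0.076 0.079] 418
salt ray [0.5649 0.1672 0.09  ] medz 0.0843 cloud mid [0.5723 0.1596] ext [0.028 0.033] 57
mustard ray [0.4214 0.1551 0.088 ] medz 0.0864 cloud mid [0.4253 0.149 ] ext [0.065 0.064] 268
butter ray [0.4295 0.3381 0.037 ] medz 0.0353 cloud mid [0.4341 0.3325] ext [0.076 0.103] 741
tin ray [ 0.4188 -0.16    0.072 ] medz 0.0676 cloud mid [ 0.4227 -0.1704] ext [0.058 0.059] 160
spice ray [ 0.4247 -0.3033  0.106 ] medz 0.1033 cloud mid [ 0.4285 -0.3179] ext [0.045 0.061] 93
white [0.4334 0.0091 0.009 ] ell [0.4335 0.0103 0.009 ] ext [0.109 0.111] z 0.0035
yellow [ 0.5796 -0.0036  0.009 ] ell [ 0.5796 -0.0036  0.009 ] ext [0.108 0.105] z 0.0038
wood [ 0.5783 -0.1502  0.009 ] ell [ 0.5781 -0.1503  0.009 ] ext [0.112 0.113] z 0.0034
green [ 0.58   -0.3116  0.009 ] ell [ 0.5802 -0.3113  0.009 ] ext [0.111 0.113] z 0.003
```

```bash
python3 -m pendant '[[-0.05,0.04,0,8,0.088],[-0.1,0.08,0,16,0.088],[-0.15,0.12,0,24.9,0.088],[-0.2,0.16,0,24.9,0.088],[-0.24,0.195,0,24.9,0.088],[-0.2547,0.2072,0,24.9,0.088],[-0.2547,0.2072,0,24.9,0.088]]'
cat > w.py <<'E'
from plant import status,optics
import numpy as np,sys
from scipy.spatial.transform import Rotation as Ro
import cv2
def wrist(png=None):
    o=status.get_obs();s=optics.snapshot("wrist")
    T=np.eye(4);T[:3,:3]=Ro.from_euler("xyz",o["orientation"],degrees=True).as_matrix();T[:3,3]=o["tool_pos"]
    s["T"]=T@s["T_tool_cam"]
    if png: cv2.imwrite(png,s["frame"][...,::-1])
    return o,s
def wcloud(s):
    f=192/np.tan(np.radians(s["fovy"])/2);v,u=np.mgrid[:384,:512]
    x=u-s["cx"];y=v-s["cy"];r=np.hypot(x,y)+1e-9;th=r/f
    z=s["z_map"];k=np.tan(np.minimum(th,1.4))/r
    p=np.stack([x*k*z,y*k*z,z],-1)
    return p@s["T"][:3,:3].T+s["T"][:3,3]
E
python3 - <<'E'
from w import *
o,s=wrist("pics/w1.png");P=wcloud(s)
print(o["tool_pos"],o["orientation"],o["joint_pos"],o["force"],s["fovy"],s["T_tool_cam"])
for k,c,h in(("spice",(.4285,-.317),.106),("tin",(.422,-.172),.072)):
    m=(np.hypot(P[...,0]-c[0],P[...,1]-c[1])<.05)&(P[...,2]>h-.012)&(P[...,2]<h+.015)&(s["z_map"]>0)
    if m.sum(): p=P[m];print(k,m.sum(),((p.min(0)+p.max(0))/2).round(4),np.ptp(p,0).round(3))
E
```

```text
clock: 0.98
tool_pos: [0.4282, -0.3161, 0.2516]
orientation: [180.0, 0.0, -179.9]
force: [-0.6, -0.0, -0.3]
opening: 0.0876
gripper_force: 0.0
[ 0.42822802 -0.31605485  0.25155486] [ 1.79989570e+02  8.37733685e-04 -1.79892553e+02] [-1.53136802e+01  7.08258116e+00 -1.72718292e+01 -1.12806019e-02
 -6.56475558e+01 -7.45742215e+01] [-0.59447312 -0.01920968 -0.33254356] 65.70646984690485 [[-1.51831445e-04 -9.63753536e-01 -2.66794113e-01  7.32343126e-02]
 [ 9.99999984e-01 -1.72927109e-04  5.55772035e-05 -3.34013707e-04]
 [-9.96986612e-05 -2.66794100e-01  9.63753546e-01 -1.33933891e-01]
 [ 0.00000000e+00  0.00000000e+00  0.00000000e+00  1.00000000e+00]]
spice 1697 [ 0.4278 -0.3184  0.1014] [0.045 0.044 0.015]
tin 1825 [ 0.4216 -0.1728  0.0673] [0.057 0.057 0.014]
```

View pics/w1.png

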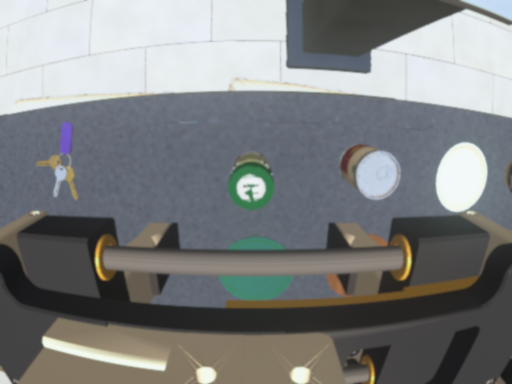

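The wrist view shows the spice cap at (251,187) and the tin lid at (377,174). Both agree with the top camera to within 2 mm.

```bash
python3 -m pendant '[[0,-0.002,0.05,0,0.088],[0,-0.002,0.1,0,0.088],[0,-0.002,0.14,0,0.088],[0,-0.002,0.165,0,0.088],[0,-0.002,0.1755,0,0.088],[0,-0.002,0.1755,0,0.088],[0,-0.002,0.1755,0,0.03],[0,-0.002,0.1755,0,0.03]]'; python3 -m pendant '[[0,0,0,0,0.03],[0,0,0,0,0.03],[0,0,0,0,0.03],[0,0,0,0,0.03]]'
```

```text
clock: 2.02
tool_pos: [0.4283, -0.3197, 0.0771]
orientation: [-180.0, 0.1, 180.0]
force: [-0.3, -0.3, 0.3]
opening: 0.0731
gripper_force: 0.0
clock: 2.52
tool_pos: [0.4278, -0.3194, 0.0762]
orientation: [-180.0, 0.0, 180.0]
force: [-0.6, 0.7, 2.0]
opening: 0.045
gripper_force: 29.9
```

```bash
python3 -m pendant '[[0,0,-0.02,0,0.03],[0,0,-0.05,0,0.03],[-0.03,0.002,-0.06,0,0.03],[-0.07,0.004,-0.06,0,0.03],[-0.11,0.0055,-0.06,0,0.03],[-0.14,0.0055,-0.06,0,0.03],[-0.151,0.0055,-0.06,0,0.03],[-0.151,0.0055,-0.06,0,0.03]]'
python3 - <<'E'
from w import *
o,s=wrist("pics/w2.png");print(o["tool_pos"],o["opening"],o["gripper_force"])
E
```

```text
clock: 3.52
tool_pos: [0.5785, -0.3138, 0.1353]
orientation: [180.0, -0.1, 180.0]
force: [0.2, 0.1, -0.8]
opening: 0.0448
gripper_force: 29.9
[ 0.57847726 -0.31381138  0.13529803] 0.04476223136555791 29.935960662842263
```

View pics/w2.png

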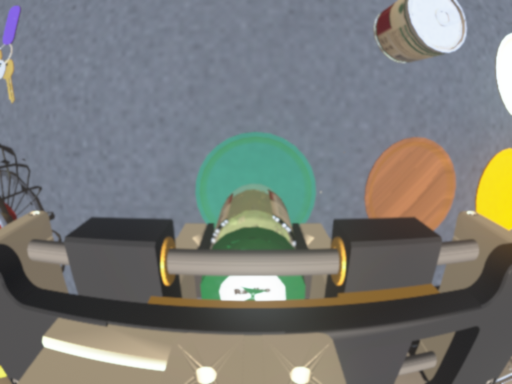

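The jar is held upright over the green saucer, with both centred at column 256. Now I'll lower it.

```bash
python3 -m pendant '[[0,0,0.025,0,0.03],[0,0,0.042,0,0.03],[0,0,0.05,0,0.03],[0,0,0.053,0,0.03],[0,0,0.0555,0,0.03],[0,0,0.0555,0,0.03],[0,0,0.0555,0,0.03]]'
```

```text
clock: 4.45
tool_pos: [0.5789, -0.3141, 0.081]
orientation: [-180.0, 0.0, 180.0]
force: [0.3, 0.1, -1.1]
opening: 0.0446
gripper_force: 29.9
```

```bash
python3 -m pendant '[[0,0,0.001,0,0.03],[0,0,0.001,0,0.03],[0,0,0.001,0,0.088],[0,0,0.001,0,0.088],[0,0,0.001,0,0.088],[0,0,0.001,0,0.088]]'; python3 -m pendant '[[0,0,-0.04,0,0.088],[0,0,-0.09,0,0.088],[0,0,-0.14,0,0.088],[0.04,0.04,-0.15,0,0.088],[0.08,0.08,-0.15,0,0.088],[0.12,0.12,-0.15,0,0.088],[0.156,0.141,-0.15,0,0.088],[0.156,0.141,-0.15,0,0.088]]'
python3 - <<'E'
from w import *
o,s=wrist("pics/w3.png");P=wcloud(s)
for k,c,h in(("spice",(.579,-.314),.11),("tin",(.422,-.172),.072)):
    m=(np.hypot(P[...,0]-c[0],P[...,1]-c[1])<.05)&(P[...,2]>h-.012)&(P[...,2]<h+.015)&(s["z_map"]>0)
    if m.sum(): p=P[m];print(k,m.sum(),((p.min(0)+p.max(0))/2).round(4),np.ptp(p,0).round(3),np.median(p[:,2]))
E
```

```text
clock: 5.2
tool_pos: [0.5786, -0.314, 0.0794]
orientation: [180.0, -0.0, 180.0]
force: [-0.5, -0.3, 0.6]
opening: 0.0791
gripper_force: 0.0
clock: 6.2
tool_pos: [0.4208, -0.1718, 0.2303]
orientation: [180.0, 0.1, -180.0]
force: [0.0, -1.1, -0.2]
opening: 0.0875
gripper_force: 0.0
tin 2439 [ 0.4213 -0.1723  0.0672] [0.057 0.056 0.014] 0.06964380773657103
```

View pics/w3.png

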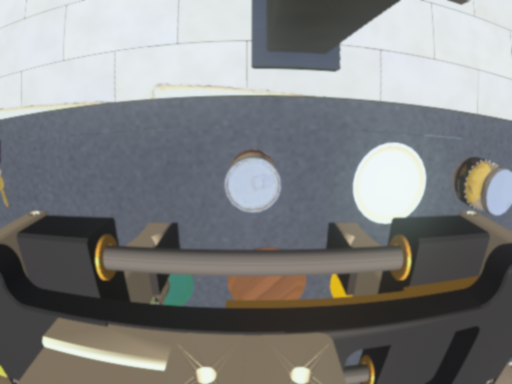

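The tin lid is at (252,185), directly below the gripper.

```bash
python3 -m pendant '[[0,0,0.05,0,0.088],[0,0,0.1,0,0.088],[0,0,0.145,0,0.088],[0,0,0.17,0,0.088],[0,0,0.179,0,0.088],[0,0,0.179,0,0.088],[0,0,0.179,0,0.04],[0,0,0.179,0,0.04]]'; python3 -m pendant '[[0,0,0,0,0.04],[0,0,0,0,0.04],[0,0,0,0,0.04],[0,0,0,0,0.04]]'
```

```text
clock: 7.25
tool_pos: [0.4236, -0.1729, 0.0515]
orientation: [180.0, 0.1, 180.0]
force: [0.3, -1.0, 0.3]
opening: 0.0732
gripper_force: 0.0
clock: 7.75
tool_pos: [0.4231, -0.1728, 0.0511]
orientation: [180.0, 0.0, 180.0]
force: [-2.0, 2.2, 7.5]
opening: 0.0569
gripper_force: 30.0
```

```bash
python3 -m pendant '[[0,0,-0.02,0,0.04],[0,0,-0.05,0,0.04],[-0.03,0.005,-0.06,0,0.04],[-0.07,0.01,-0.06,0,0.04],[-0.11,0.015,-0.06,0,0.04],[-0.14,0.02,-0.06,0,0.04],[-0.155,0.0205,-0.06,0,0.04],[-0.155,0.0205,-0.06,0,0.04]]'; python3 -m pendant '[[0,0,0.025,0,0.04],[0,0,0.042,0,0.04],[0,0,0.05,0,0.04],[0,0,0.053,0,0.04],[0,0,0.055,0,0.04],[0,0,0.055,0,0.04],[0,0,0.055,0,0.04]]'
```

```text
clock: 8.75
tool_pos: [0.5778, -0.1525, 0.1098]
orientation: [180.0, -0.1, 180.0]
force: [-1.0, 1.1, -2.5]
opening: 0.0568
gripper_force: 30.0
clock: 9.62
tool_pos: [0.5781, -0.1525, 0.056]
orientation: [180.0, 0.0, 180.0]
force: [-0.6, 0.3, -2.0]
opening: 0.0569
gripper_force: 30.0
```

```bash
python3 -m pendant '[[0,0,0.001,0,0.04],[0,0,0.001,0,0.04],[0,0,0.001,0,0.088],[0,0,0.001,0,0.088],[0,0,0.001,0,0.088],[0,0,0.001,0,0.088]]'; python3 -m pendant '[[0,0,-0.05,0,0.088],[0,0,-0.1,0,0.088],[0,0,-0.15,0,0.088],[0,0,-0.18,0,0.088],[0.03,0.05,-0.18,0,0.088],[0.06,0.1,-0.18,0,0.088],[0.085,0.15,-0.18,0,0.088],[0.11,0.2,-0.18,0,0.088]]';python3 -m pendant '[[0.02,0.05,0,0,0.088],[0.043,0.098,0,0,0.088],[0.043,0.098,0,0,0.088],[0.043,0.098,0,0,0.088]]'
python3 - <<'E'
from w import *
o,s=wrist("pics/w4.png");P=wcloud(s)
for k,c,h in(("mustard",(.425,.145),.088),):
    m=(np.hypot(P[...,0]-c[0],P[...,1]-c[1])<.05)&(P[...,2]>h-.008)&(P[...,2]<h+.015)&(s["z_map"]>0)
    if m.sum(): p=P[m];print(k,m.sum(),((p.min(0)+p.max(0))/2).round(4),np.ptp(p,0).round(3),np.median(p[:,2]))
E
```

```text
clock: 10.38
tool_pos: [0.5778, -0.1525, 0.0545]
orientation: [-180.0, -0.0, 180.0]
force: [-0.3, 0.9, -0.1]
opening: 0.0866
gripper_force: 0.0
clock: 11.38
tool_pos: [0.467, 0.0488, 0.2348]
orientation: [180.0, 0.0, 179.9]
force: [0.9, 0.8, 0.1]
opening: 0.0875
gripper_force: 0.0
clock: 11.88
tool_pos: [0.425, 0.1457, 0.2346]
orientation: [180.0, 0.0, -180.0]
force: [-0.1, -0.2, -0.7]
opening: 0.0878
gripper_force: 0.0
mustard 3127 [0.4235 0.1454 0.0856] [0.062 0.063 0.011] 0.08874295373667451
```

View pics/w4.png

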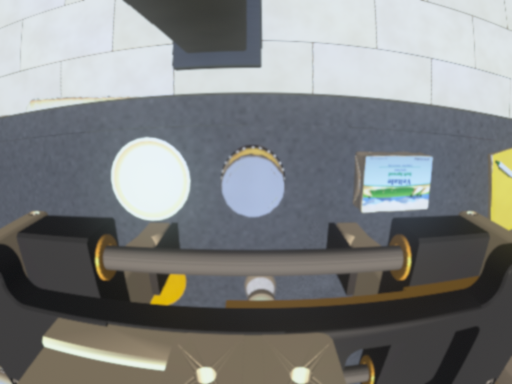

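The mustard lid is at (253,188), centred in the gripper opening. The butter at (397,183) is well clear.

```bash
python3 -m pendant '[[0.001,0,0.05,0,0.088],[0.001,0,0.09,0,0.088],[0.001,0,0.13,0,0.088],[0.001,0,0.16,0,0.088],[0.001,0,0.173,0,0.088],[0.001,0,0.173,0,0.088],[0.001,0,0.173,0,0.05],[0.001,0,0.173,0,0.05]]'; python3 -m pendant '[[0,0,0,0,0.05],[0,0,0,0,0.05],[0,0,0,0,0.05],[0,0,0,0,0.05]]'
```

```text
clock: 12.92
tool_pos: [0.4247, 0.146, 0.0626]
orientation: [179.9, 0.1, 180.0]
force: [1.0, 1.1, -0.1]
opening: 0.073
gripper_force: 0.0
clock: 13.42
tool_pos: [0.4245, 0.1459, 0.0625]
orientation: [180.0, 0.1, 180.0]
force: [-1.0, -1.6, 6.9]
opening: 0.0672
gripper_force: 30.0
```

```bash
python3 -m pendant '[[0,0,-0.02,0,0.05],[0,0,-0.06,0,0.05],[0,-0.02,-0.1,0,0.05],[-0.03,-0.05,-0.1,0,0.05],[-0.06,-0.08,-0.1,0,0.05],[-0.09,-0.11,-0.1,0,0.05],[-0.12,-0.14,-0.1,0,0.05],[-0.14,-0.1515,-0.1,0,0.05]]'; python3 -m pendant '[[-0.0145,0,0,0,0.05],[-0.0145,0,0,0,0.05],[-0.0145,0,0.04,0,0.05],[-0.0145,0,0.07,0,0.05],[-0.0145,0,0.085,0,0.05],[-0.0145,0,0.092,0,0.05],[-0.0145,0,0.095,0,0.05],[-0.0145,0,0.095,0,0.05]]'
```

```text
clock: 14.42
tool_pos: [0.5645, -0.0075, 0.1612]
orientation: [180.0, -0.0, 179.9]
force: [-0.5, 0.6, -1.9]
opening: 0.0674
gripper_force: 30.0
clock: 15.42
tool_pos: [0.5788, -0.0058, 0.0672]
orientation: [180.0, 0.1, 180.0]
force: [-0.6, 0.0, -2.0]
opening: 0.0675
gripper_force: 30.0
```

```bash
python3 -m pendant '[[0,0,0.001,0,0.05],[0,0,0.001,0,0.05],[0,0,0.001,0,0.088],[0,0,0.001,0,0.088],[0,0,0.001,0,0.088],[0,0,0.001,0,0.088]]'; python3 -m pendant '[[0,0,-0.05,0,0.088],[0,0,-0.1,0,0.088],[0,0,-0.15,0,0.088],[0,0.04,-0.17,0,0.088],[0.02,0.08,-0.17,0,0.088],[0.04,0.12,-0.17,0,0.088],[0.04,0.16,-0.17,0,0.088],[0.04,0.16,-0.17,0,0.088]]'
python3 - <<'E'
from w import *
o,s=wrist("pics/w5.png");P=wcloud(s);print(o["tool_pos"])
for k,c,h in(("salt",(.573,.155),.09),("salt body",(.573,.155),.06)):
    m=(np.hypot(P[...,0]-c[0],P[...,1]-c[1])<.04)&(P[...,2]>h-.014)&(P[...,2]<h+.008)&(s["z_map"]>0)
    if m.sum(): p=P[m];print(k,m.sum(),((p.min(0)+p.max(0))/2).round(4),np.ptp(p,0).round(3),np.median(p[:,2]))
E
```

```text
clock: 16.18
tool_pos: [0.5784, -0.0061, 0.0654]
orientation: [-180.0, -0.0, 180.0]
force: [0.6, 0.8, -0.3]
opening: 0.0875
gripper_force: 0.0
clock: 17.18
tool_pos: [0.5384, 0.1563, 0.2356]
orientation: [180.0, 0.0, -179.9]
force: [-0.2, -0.3, -1.2]
opening: 0.0877
gripper_force: 0.0
[0.53837399 0.15630461 0.2355829 ]
salt 812 [0.572  0.1554 0.0838] [0.033 0.033 0.016] 0.08673153243169898
salt body 243 [0.566  0.1547 0.057 ] [0.023 0.038 0.022] 0.05498319985657685
```

View pics/w5.png

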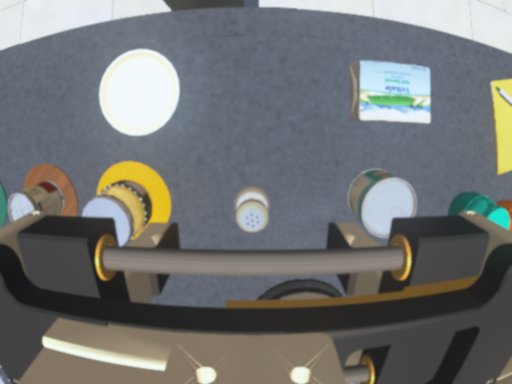

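The shaker top is at (252,210). The mustard stands in yellow and the tin in wood. I'll check how close the kettle is before descending.

```bash
python3 - <<'E'
from h import *
s=dict(np.load("top.npz"));P=cloud(s)
m=(P[...,1]>0)&(P[...,1]<.35)&(P[...,2]>.05)&(P[...,2]<.4)&(P[...,0]>.62)&(s["z_map"]>0)
print(np.sort(P[m][:,0])[:5], P[m][np.argsort(P[m][:,0])[:3]])
E
python3 -m pendant '[[-0.034,-0.001,0,0,0.088],[-0.034,-0.001,0,0,0.088],[-0.034,-0.001,0.02,0,0.088]]'
```

```text
[0.68668814 0.7002776  0.70030135 0.70031595 0.7007167 ] [[0.68668814 0.19734867 0.39895438]
 [0.7002776  0.23099948 0.103505  ]
 [0.70030135 0.23474735 0.05499299]]
clock: 17.6
tool_pos: [0.5733, 0.1523, 0.2163]
orientation: [179.9, 0.1, 179.9]
force: [-0.2, -0.4, -0.4]
opening: 0.0874
gripper_force: 0.0
```

```bash
python3 -m pendant '[[0,0,0.05,0,0.088],[0,0,0.09,0,0.088],[0,0,0.13,0,0.088],[0,0,0.15,0,0.088],[0,0,0.159,0,0.088],[0,0,0.159,0,0.088],[0,0,0.159,0,0.03],[0,0,0.159,0,0.03]]'; python3 -m pendant '[[0,0,0,0,0.03],[0,0,0,0,0.03],[0,0,0,0,0.03],[0,0,0,0,0.03],[0,0,0,0,0.03]]'
python3 - <<'E'
from w import *
o,s=wrist();print(o["tool_pos"],o["opening"],o["gripper_force"])
E
```

```text
clock: 18.6
tool_pos: [0.5731, 0.1533, 0.0576]
orientation: [179.9, 0.1, 180.0]
force: [0.8, 0.2, -0.6]
opening: 0.0729
gripper_force: 0.0
clock: 19.23
tool_pos: [0.5727, 0.1532, 0.0567]
orientation: [180.0, 0.0, 180.0]
force: [-0.6, 1.7, 1.1]
opening: 0.0397
gripper_force: 29.8
[0.57271474 0.15315485 0.05665607] 0.039714688095949253 29.77925237839372
```

```bash
python3 -m pendant '[[0,0,-0.015,0,0.03],[0,0,-0.04,0,0.03],[0.03,-0.02,-0.08,0,0.03],[0.06,-0.06,-0.08,0,0.03],[0.09,-0.1,-0.08,0,0.03],[0.12,-0.13,-0.08,0,0.03],[0.139,-0.1427,-0.08,0,0.03],[0.139,-0.1427,-0.08,0,0.03]]'
python3 - <<'E'
from w import *
o,s=wrist("pics/w6.png");P=wcloud(s);print(o["tool_pos"],o["opening"],o["gripper_force"])
E
```

```text
clock: 20.27
tool_pos: [0.4323, 0.0094, 0.1375]
orientation: [180.0, 0.0, 179.9]
force: [0.7, 0.6, -0.4]
opening: 0.0395
gripper_force: 29.7
[0.43226893 0.00941181 0.13754252] 0.03949628580514784 29.652158329627127
```

View pics/w6.png

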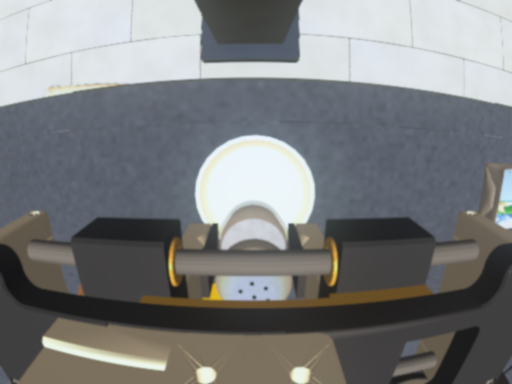

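The shaker is held upright over the white saucer, both at about column 254.

```bash
python3 -m pendant '[[0,0,0.04,0,0.03],[0,0,0.06,0,0.03],[0,0,0.07,0,0.03],[0,0,0.074,0,0.03],[0,0,0.0755,0,0.03],[0,0,0.0755,0,0.03],[0,0,0.0755,0,0.03]]'
```

```text
clock: 21.2
tool_pos: [0.4338, 0.0105, 0.0615]
orientation: [180.0, 0.1, 180.0]
force: [-0.9, 0.0, -1.7]
opening: 0.0397
gripper_force: 29.7
```

```bash
python3 -m pendant '[[0,0,0.001,0,0.03],[0,0,0.001,0,0.03],[0,0,0.001,0,0.088],[0,0,0.001,0,0.088],[0,0,0.001,0,0.088],[0,0,0.001,0,0.088]]'; python3 -m pendant '[[0,0,-0.05,0,0.088],[0,0,-0.1,0,0.088],[0,0,-0.15,0,0.088],[0,-0.04,-0.19,0,0.088],[0,-0.09,-0.22,0,0.088],[0,-0.14,-0.22,0,0.088],[0,-0.18,-0.22,0,0.088],[0,-0.23,-0.22,0,0.088]]'; python3 -m pendant '[[0.02,-0.05,0,0,0.088],[0.02,-0.1,0,0,0.088],[0.02,-0.15,0,0,0.088],[0.02,-0.2,0,0,0.088],[0.02,-0.2,0,0,0.088]]'
python3 - <<'E'
from plant import optics
from h import *
for n in("top","scene"):
    s=optics.snapshot(n);np.savez(n+"2.npz",**s);cv2.imwrite(f"pics/{n}2.png",s["frame"][...,::-1]);P=cloud(s);print(n)
    for k,c,h in(("wide",(.5715,.3185),.058),("butter",(.433,.3265),.037),("salt",(.4335,.0105),.094),("spice",(.579,-.314),.11),("tin",(.577,-.152),.076),("mustard",(.579,-.0055),.092)):
        m=(np.hypot(P[...,0]-c[0],P[...,1]-c[1])<.065)&(P[...,2]>h-.012)&(P[...,2]<h+.012)&(s["z_map"]>0)
        if m.sum(): p=P[m];print(k,m.sum(),((p.min(0)+p.max(0))/2).round(4),np.ptp(p,0).round(3),np.median(p[:,2]).round(4))
E
```

```text
clock: 21.95
tool_pos: [0.4333, 0.0103, 0.0599]
orientation: [-180.0, -0.0, 180.0]
force: [-0.3, 0.2, 0.2]
opening: 0.074
gripper_force: 0.0
clock: 22.95
tool_pos: [0.433, -0.2208, 0.2802]
orientation: [180.0, 0.0, 180.0]
force: [1.5, 0.6, -0.2]
opening: 0.0877
gripper_force: 0.0
clock: 23.58
tool_pos: [0.4124, -0.4222, 0.2785]
orientation: [180.0, -0.1, 179.8]
force: [-0.1, 0.6, 0.2]
opening: 0.0875
gripper_force: 0.0
top
wide 417 [0.5711 0.3187 0.0565] [0.072 0.073 0.021] 0.0556
butter 658 [0.4326 0.3264 0.0373] [0.071 0.099 0.023] 0.0374
salt 85 [0.4345 0.0115 0.0918] [0.029 0.032 0.02 ] 0.0911
spice 155 [ 0.5803 -0.3137  0.109 ] [0.044 0.046 0.017] 0.1101
tin 251 [ 0.5763 -0.1527  0.0742] [0.057 0.056 0.02 ] 0.0745
mustard 302 [ 0.5789 -0.0073  0.0912] [0.062 0.062 0.018] 0.0925
scene
wide 418 [0.5721 0.3221 0.0538] [0.075 0.076 0.016] 0.0539
butter 748 [0.4338 0.3306 0.033 ] [0.076 0.104 0.016] 0.0352
salt 59 [0.4336 0.0179 0.0881] [0.03  0.029 0.012] 0.0879
spice 86 [ 0.5792 -0.3103  0.1057] [0.045 0.051 0.015] 0.1066
tin 145 [ 0.5776 -0.1496  0.0707] [0.059 0.062 0.013] 0.0714
mustard 199 [ 0.5785 -0.0025  0.0882] [0.064 0.069 0.016] 0.0904
```

View pics/top2.png

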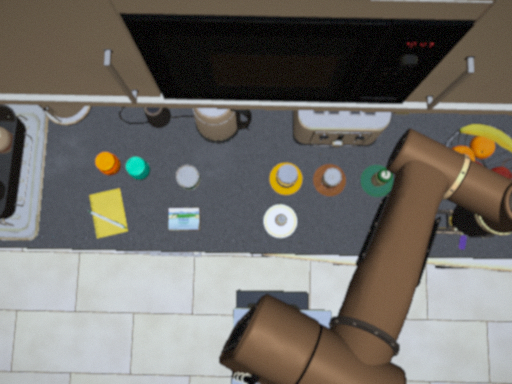

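View pics/scene2.png

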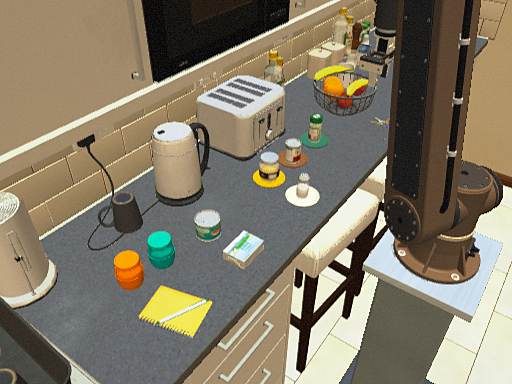

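All four stand upright and centred in their saucers: mustard (288,175), tin (331,176), spice (384,177), salt (281,218). The two bystanders are unmoved, so I'm handing in the job.

```bash
python3 -c "
from plant import job;print(job.close_job())"
```

```text
the job is handed in; nothing more can be done
None
```

The job is handed in at about 24 s on the robot clock; the hand-in call gave no verdict, but by the last camera check each ingredient stood upright within about 3 mm of its saucer's centre, and the wide tin and butter had not moved.

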